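Roll-check two rubber-tyred pipe rollers and reject the one that lifts

TASK

Take the wooden rubbing board by its yellow handle, lay it on the bare tube of the left-hand roller (left as seen from the robot), between the tyres, and with light steady pressure, never hard, roll it about half a turn along the grey plate; then do the same with the right-hand roller. One of the two lifts the board as it turns: put the board back flat on the green mat, lay that faulty roller in the red reject tray, and leave the sound one lying on the plate. Do not disturb the brass bushing and the steel collar that stand on the plate.

Things in the scene. Friction and masses are not known exactly. Their poses are not given: they have to be found in the camera images.
- roller_a_mid (a point): roller on the plate: bare aluminium tube 28 mm in diameter, 64 mm of it showing, between two black rubber tyres 36 mm in diameter, 12 mm wide; 88 mm over all, about 0.2 kg. Point: middle of the tyres' axis, 18 mm above the plate. y lies along that axis; x and z turn as it rolls (at the start z is up, x away from the robot). True tube: its top is 32 mm above the plate.
- roller_b_mid (a point): the other roller, same size, look and axes. One of the two, either, is faulty: its tube sits about 3 mm off the tyres' axis, so that as it rolls the tube's top rises and falls by up to 3 mm from 32 mm (at the start it stands at mid-height). This is to be felt through the board, not read from these poses.
- board_grip (a point): rubbing board, 0.2 kg: wooden sole 110 mm (x) by 44 mm (y), 8 mm thick, carried by two stiff rubber blocks under a backing board, whose top is 22 mm above the sole's underside; on it a yellow upright handle block, 20 mm thick (x) by 42 mm (y), top 62 mm above the underside; grip it across the 20 mm. Point: mid-handle, 42 mm above the underside; x along the sole, z up.
- board_sole (a point): centre of the sole's underside. The sole goes between the tyres (10 mm to spare each side), x across the roller. In half a turn it travels 100 mm, the roller 57 mm. The rubber blocks give about 1 mm for each 9 N, straight up, 5 mm at most; sole, tube and plate are hard. More than 20 N on a roller is too hard.
- plate_top (a point): flat grey plate, fixed, 260 mm (x) by 320 mm (y), 16 mm thick, with a dark strip standing 8 mm above it along its near and far edges. Point: centre of its top face; x away from the robot, y left, z up. The rollers lie in its left and right halves (y about +75 and -75 mm) with axes along y within 0.1 rad, nearer the near edge, and are rolled along x.
- mat_top (a point): green mat, fixed, 150 mm (x) by 110 mm (y), 4 mm thick; the board rests on it. The point is the centre of its top face, x along its length.
- tray_in (a point): red open reject tray, fixed, 170 by 170 mm outside, 35 mm high, walls 4 mm. The point is the centre of its inner floor, 4 mm above the bench; axes along its sides.
- bushing: bystander, not to be disturbed: brass bushing, 28 mm across, 20 mm high, standing on the plate near the middle of its far edge. Origin at its underside.
- collar: bystander, not to be disturbed: steel collar, 30 mm across, 14 mm high, lying on the plate near its far left corner. Origin at its underside.
Mind the look-alikes: they are no part of the job. What is shaped like the part that bears board_grip but pink or purple is not meant.

How it is judged:
By the outcome, as a careful person would: the job done as asked, in the order asked, and still so for the second after the job is handed in, with the robot touching nothing.
It also fails if it takes over 72 s, if anything falls off the work surface, if the arm or the gripper's body presses on something with over 40 N, if the wrist force passes 120 N, or if a joint passes its speed limit or range.

ROBOT

A 6-joint arm with a two-finger parallel gripper is mounted at the origin on the work surface. World frame = base frame: x ahead of the robot, y to its left, z up, the work surface at z = 0. Lengths are in mm, angles in rad, forces in N, time in s.
With the tool pointing down it reaches from about 250 to 800 mm from the base axis. Payload 3.9 kg.
Tool frame: the origin (TCP) lies between the finger pads; the fingertips stand bot.tips_ahead ahead of it and the grasp point (between the pads) lies 11 mm behind it (bot.tips_ahead is the distance from the TCP to the fingertips, in mm); z points along the fingers, y is the direction in which the jaws open and shut (so a half turn about z gives the same grasp; the last joint's range is limited). The gripper opens to 85 mm and grips with 20 to 120 N. Pads are 22 mm wide; open, the fingers measure 114 mm over their backs; the gripper's body (76 mm by 85 mm) begins 54 mm behind the grasp point. The pads swing forward as they close: fully open they stand 13 mm farther back than shut.
Start: joints at [1.172, 0.26, -0.138, 1.173, 0, 1.571], TCP at [203.859, 483.794, 239.304] pointing down, gripper open.
Joint ranges: [-2.78, 2.78], [-0.83, 1.72], [-1.28, 1.37], [-1.9, 2.12], [-1.57, 1.48], [-3.14, 3.14]. Speed limits (rad/s): [2.57, 2.57, 3.14, 3.14, 3.14, 3.14].

INTERFACE

Orientations are given as a unit quaternion [w, x, y, z].
In Python, from cell import bot, optics, workorder gives the robot as it stands.
- The arm moves only by the tool jog_arm, never from a script. Its argument "deltas" is a list of rows, each an object of numbers: "tx", "ty", "tz": the shift along the world's x, y, z in mm; "twist": the turn about the world's z in degrees; "fingers": the finger opening in mm, from 0 to 85.4. In form: [{"tx": .., "ty": .., "tz": .., "twist": .., "fingers": ..}, ...]. A call has 1 to 12 rows; each row is the pose to reach, as a shift and turn from the pose commanded when the call began; what a row does not reach only later rows make up. A row lasts 1/8 s, in which the tool goes at most 62.5 mm and 10.7 degrees, less where a joint would pass 70% of its speed; a pose out of reach is approached as far as the arm can. A call with a gripper value outside its range is refused whole. The fingers move at their own pace and stop on an object; the grip force is fixed at half the most. Time passes only in rows, so rows that repeat a pose let the fingers close. It gives the time, the measured TCP pose, the force and the opening at its end, in the units of the state.
- bot.observe(): the state, without advancing time (a new reading comes with each control period).
- optics.read_camera(name): name is "side" or "top" or "wrist"; returns the picture (480x640x3 uint8, red, green, blue); there is no depth.
- optics.camera_params(name): a dict with "camera_matrix" (3x3 intrinsics, pixels), "k1" (the pictures are not rectified: a ray, as slopes to the right and down, at radius r is drawn at 1 + k1 r^2 times it, then the intrinsics apply), "rvec" (rotation vector, rad) and "tvec" (3), from world to camera coordinates, as OpenCV has them. Camera axes: x right, y down, z forward; pixel columns grow to the right and rows downward; lengths in mm; the calibration is good to about 2 mm. A picture is of the moment at which its call begins: read the wrist's pose just before it. camera_params takes no time and is no camera call; for the wrist camera it gives the pose at the moment of the call.
- workorder.job_done(): hands the job in, once; it reports no verdict.
Trained networks look in the newest picture that a camera, given by its name, has taken for a name from the list of things; names that differ only in an ending like _2 or _b are one class to them, and where a whole thing is asked for, a point or a joint stands for the part that bears it (a point fixed in the world has none). Each returns a list of dicts, best first, with "conf" (0 to 1); they miss things now and then, are a little off and sometimes report something else, mostly with a low value. They report only what shows in the picture. A call takes as long as a camera call. They do not tell look-alikes from the thing itself.
- optics.silhouettes(camera, query): "region" (480x640 bool, what is visible of it) and "uv" ([column, row] in pixels, amid what is visible of it).
- optics.place_of(camera, query): "uv" ([column, row] in pixels: a listed point, or the origin of a listed thing).
The state is a dict: "time": time; "joints": joint angles; "qd": joint speeds; "joint_efforts": joint torques, N m; "tcp_pos": TCP position; "eef_rot": TCP orientation; "contact_force": force on the tool from outside, world axes, zero at the start; "wrist_torque": the same for the moment, N m; "width": finger opening in mm.
Only numpy, scipy, OpenCV 4.12 (cv2) and the standard library are available. Lean on these libraries where they do the work, as an engineer would, in place of code of your own. Each camera call takes 0.05 s, during which the arm holds its last target. There are 200 camera calls.

## Working session

There is one attempt and no reset: what is moved stays moved. The work goes in short steps, Python scripts to look and compute and a tool call to move; the robot and the scene stay as the last step left them, time stands still between calls to the robot, and variables do not carry over. Pictures are saved under pics/ and viewed, about 8 in all and at most 12, crops included, and the job is handed in when it is done.

Besides the shell and the picture viewer there is one more tool, called after "Call:" by a JSON object that holds its "fn" and its "kwargs", one argument or row to a line. jog_arm: Moves the arm, as the interface text tells. Its arguments: {"type":"object","properties":{"deltas":{"type":"array","items":{"type":"object","properties":{"tx":{"type":"number"},"ty":{"type":"number"},"tz":{"type":"number"},"twist":{"type":"number"},"fingers":{"type":"number"}}}}},"required":["deltas"]}

```bash
ls; mkdir -p pics
cat > h.py <<'E'
import numpy as np, cv2
from cell import bot, optics, workorder
def ray(cam,uv):
    p=optics.camera_params(cam);K=np.array(p["camera_matrix"],float)
    d=cv2.undistortPoints(np.array([[uv]],float),K,np.array([p["k1"],0,0,0,0.]))[0,0]
    R=cv2.Rodrigues(np.array(p["rvec"],float))[0];t=np.array(p["tvec"],float).ravel()
    return -R.T@t,R.T@np.array([d[0],d[1],1.])
def at_z(cam,uv,z):
    c,v=ray(cam,uv);return c+v*(z-c[2])/v[2]
def tri(obs):
    A=np.zeros((3,3));b=np.zeros(3)
    for cam,uv in obs:
        c,v=ray(cam,uv);v=v/np.linalg.norm(v);P=np.eye(3)-np.outer(v,v);A+=P;b+=P@c
    return np.linalg.solve(A,b)
def snap(cam,name):
    im=optics.read_camera(cam);cv2.imwrite(f"pics/{name}.png",im[:,:,::-1]);return im
E
python3 - <<'E'
from h import *
np.set_printoptions(precision=1,suppress=True)
print(bot.tips_ahead,bot.observe())
snap("top","top0");snap("side","side0")
for q in ["roller_a_mid","board_grip","board_sole","plate_top","mat_top","tray_in","bushing","collar"]:
    for c in ["top","side"]:
        print(q,c,[(np.round(d["uv"]),round(d["conf"],2)) for d in optics.place_of(c,q)])
E
```

```text
pics
8.0 {'time': 0.0, 'joints': array([ 1.2,  0.3, -0.1,  1.2,  0. ,  1.6]), 'qd': array([ 0.,  0.,  0.,  0., -0.,  0.]), 'joint_efforts': array([  0. , -40.6,  25.4,   0. ,   0. ,   0. ]), 'tcp_pos': array([203.6, 483.2, 238.5]), 'eef_rot': array([-0. ,  0.2,  1. , -0. ]), 'contact_force': array([-0. ,  0.3,  0. ]), 'wrist_torque': array([ 0., -0.,  0.]), 'width': 85.1438623328717}
roller_a_mid top [(array([242., 257.]), 0.67)]
roller_a_mid side [(array([280., 309.]), 0.56), (array([227., 265.]), 0.36)]
board_grip top [(array([438., 247.]), 0.95), (array([416., 354.]), 0.89), (array([531., 239.]), 0.87), (array([419., 165.]), 0.75), (array([243., 260.]), 0.59)]
board_grip side [(array([414., 216.]), 0.93), (array([335., 147.]), 0.68), (array([249., 183.]), 0.66), (array([328., 185.]), 0.62), (array([312., 260.]), 0.42)]
board_sole top [(array([434., 252.]), 0.85), (array([524., 241.]), 0.83), (array([413., 353.]), 0.65)]
board_sole side [(array([414., 229.]), 0.81), (array([326., 204.]), 0.76), (array([340., 163.]), 0.65), (array([254., 195.]), 0.54)]
plate_top top [(array([285., 237.]), 0.69)]
plate_top side [(array([274., 285.]), 0.92)]
mat_top top [(array([440., 256.]), 0.57)]
mat_top side [(array([331., 199.]), 0.66), (array([275., 288.]), 0.35)]
tray_in top [(array([138., 250.]), 0.7)]
tray_in side [(array([220., 434.]), 0.74)]
bushing top [(array([290., 187.]), 0.67)]
bushing side [(array([224., 267.]), 0.49)]
collar top [(array([225., 180.]), 0.63)]
collar side [(array([187., 316.]), 0.6)]
```

Run:
```python
import cv2,numpy as np
a=cv2.imread("pics/top0.png");b=cv2.imread("pics/side0.png")
cv2.imwrite("pics/both.png",cv2.resize(np.vstack([a,b]),(512,768))[:,:]) if 0 else None
```

```text
(no output)
```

View pics/top0.png

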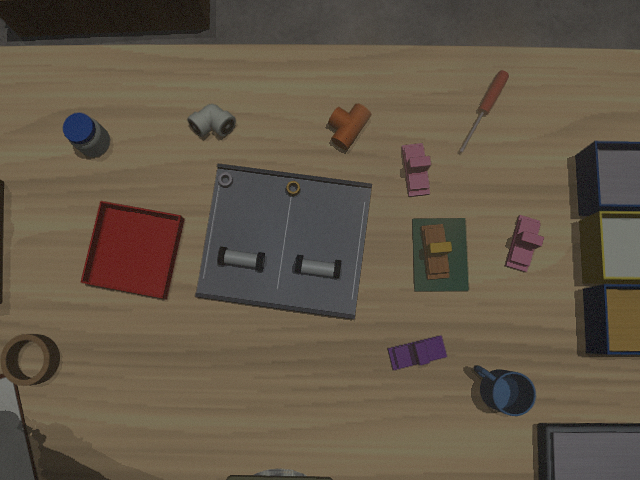

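View pics/side0.png

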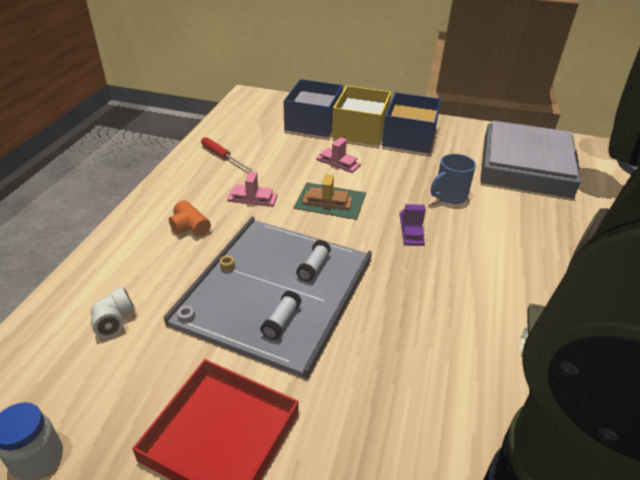

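The top view has the plate around (285,240), rollers at (242,259) and (318,267), the board with its yellow handle on the mat at (437,250), the tray at (133,250), the bushing at (293,188) and the collar at (225,180). The pink and purple shapes are look-alikes.

Run:
```python
from h import *
np.set_printoptions(precision=1,suppress=True)
im=cv2.imread("pics/top0.png");hsv=cv2.cvtColor(im,cv2.COLOR_BGR2HSV)
def blob(lo,hi,box):
    x0,y0,x1,y1=box;m=np.zeros(im.shape[:2],np.uint8);m[y0:y1,x0:x1]=cv2.inRange(hsv,lo,hi)[y0:y1,x0:x1]
    m=cv2.morphologyEx(m,cv2.MORPH_OPEN,np.ones((2,2)))
    c=max(cv2.findContours(m,0,2)[0],key=cv2.contourArea);return c
def rect(n,c,z):
    P=np.array([at_z("top",p,z)[:2] for p in c[:,0]+0.0]).astype(np.float32)
    r=cv2.minAreaRect(P);print(n,np.array(r[0]),np.array(r[1]),r[2])
rect("mat",blob((35,60,20),(85,255,255),(400,200,480,300)),4)
rect("tray rim",blob((0,120,40),(8,255,255),(70,190,190,310)),35)
rect("handle",blob((18,120,110),(32,255,255),(415,230,465,265)),66)
rect("sole",blob((5,60,30),(18,255,255),(415,215,465,290)),26)
for n,b in (("rl",(205,235,280,282)),("rr",(285,245,355,290))):
    rect(n+" tube",blob((0,0,120),(179,60,255),b),32+16)
    rect(n+" black",np.vstack([c for c in cv2.findContours(cv2.inRange(hsv[b[1]:b[3],b[0]:b[2]],(0,0,0),(179,255,45)),0,2)[0] if cv2.contourArea(c)>15])+np.array(b[:2]),34)
for n,uv,z in (("bush",(293,188),30),("collar",(225,180),28)): print(n,at_z("top",uv,z))
for uv in ((219,164),(372,184),(354,318),(196,297)): print("corner",uv,at_z("top",uv,24))
print("handle tri",tri([("top",(438,247)),("side",(328,185))]))
print("roller L tri",tri([("top",(242,258)),("side",(281,314))]))
```

```text
mat [ 491.2 -362.2] [4.  8.2] 88.66156005859375
tray rim [536.2 301.3] [178.  170.4] 80.16159057617188
handle [ 542.4 -304.9] [16.7 38.1] 5.908817768096924
sole [ 514.2 -304.8] [56.  45.3] 5.494167804718018Traceback (most recent call last):
  File "<stdin>", line 16, in <module>
  File "<stdin>", line 7, in blob
ValueError: max() iterable argument is empty
```

Run:
```python
from h import *
np.set_printoptions(precision=1,suppress=True)
im=cv2.imread("pics/top0.png");hsv=cv2.cvtColor(im,cv2.COLOR_BGR2HSV)
print("mat px",hsv[280,440],"tube",hsv[259,240],"tyre",hsv[257,222],"plate",hsv[220,250])
for n,uv,z in (("bush",(293,188),30),("collar",(225,180),28)): print(n,at_z("top",uv,z))
for uv in ((219,164),(372,184),(354,318),(196,297)): print("corner",uv,at_z("top",uv,24))
for uv in ((413,218),(467,218),(468,290),(415,291)): print("mat",uv,at_z("top",uv,4))
for n in [(223,257),(261,261),(298,266),(338,270)]: print("tyre",n,at_z("top",n,45))
print("handle tri",tri([("top",(438,247)),("side",(328,185))]))
print("roller L tri",tri([("top",(242,258)),("side",(281,314))]))
p=optics.camera_params("wrist");R=cv2.Rodrigues(np.array(p["rvec"]))[0];print("wrist cam",-R.T@np.ravel(p["tvec"]),R[2])
```

```text
mat px [62 63 65] tube [ 40   7 107] tyre [18 41 31] plate [103  22  81]
bush [667.1 -15.2  30. ]
collar [683.2 123.8  28. ]
corner (219, 164) [718.1 138.1  24. ]
corner (372, 184) [ 678.6 -175.2   24. ]
corner (354, 318) [ 407.7 -139.7   24. ]
corner (196, 297) [444.7 173.6  24. ]
mat (413, 218) [ 613.3 -260.7    4. ]
mat (467, 218) [ 614.7 -371.3    4. ]
mat (468, 290) [ 467.  -369.7    4. ]
mat (415, 291) [ 463.8 -263.     4. ]
tyre (223, 257) [522.6 118.9  45. ]
tyre (261, 261) [515.5  43.8  45. ]
tyre (298, 266) [506.6 -28.8  45. ]
tyre (338, 270) [ 499.6 -107.    45. ]
handle tri [ 544.3 -301.1   53.3]
roller L tri [522.5  82.8  35.1]
wrist cam [140.3 510.8 374.3] [ 0.2 -0.1 -1. ]
```

Call:
{"fn": "jog_arm", "kwargs": {
  "deltas": [
    {"tx": 24,"ty": -56,"tz": 0,"twist": -5,"fingers": 60},
    {"tx": 48,"ty": -112,"tz": 0,"twist": -10,"fingers": 60},
    {"tx": 72,"ty": -168,"tz": 0,"twist": -15,"fingers": 60},
    {"tx": 96,"ty": -225,"tz": 0,"twist": -20,"fingers": 60},
    {"tx": 120,"ty": -281,"tz": 0,"twist": -25,"fingers": 60},
    {"tx": 144,"ty": -337,"tz": 0,"twist": -30,"fingers": 60},
    {"tx": 168,"ty": -393,"tz": 0,"twist": -35,"fingers": 60},
    {"tx": 193,"ty": -450,"tz": 0,"twist": -40,"fingers": 60},
    {"tx": 217,"ty": -506,"tz": 0,"twist": -45,"fingers": 60},
    {"tx": 241,"ty": -562,"tz": 0,"twist": -50,"fingers": 60},
    {"tx": 265,"ty": -618,"tz": 0,"twist": -55,"fingers": 60},
    {"tx": 290,"ty": -675,"tz": 0,"twist": -60,"fingers": 60}
  ]
}}

```text
time: 2.4
tcp_pos: [494.5, -193.3, 239.5]
eef_rot: [0.0, 0.663, 0.749, 0.0]
contact_force: [1.2, 0.9, -0.4]
width: 59.7
```

Call:
{"fn": "jog_arm", "kwargs": {
  "deltas": [
    {"tx": 24,"ty": -56,"tz": -30,"twist": -1.7,"fingers": 60},
    {"tx": 48,"ty": -113,"tz": -60,"twist": -1.7,"fingers": 60},
    {"tx": 48,"ty": -113,"tz": -60,"twist": -1.7,"fingers": 60}
  ]
}}

```text
time: 2.78
tcp_pos: [541.6, -306.9, 176.2]
eef_rot: [-0.001, 0.674, 0.739, -0.001]
contact_force: [-0.1, 0.4, 1.6]
width: 59.8
```

Run:
```python
from h import *
np.set_printoptions(precision=1,suppress=True)
print(bot.observe()["tcp_pos"],bot.observe()["eef_rot"]);im=snap("wrist","w1")
for q,z in (("board_grip",46),):
    for d in optics.place_of("wrist",q): print(q,d["uv"],d["conf"],at_z("wrist",d["uv"],z))
hsv=cv2.cvtColor(im,cv2.COLOR_RGB2HSV)
m=cv2.inRange(hsv,(18,120,100),(32,255,255));m=cv2.morphologyEx(m,cv2.MORPH_OPEN,np.ones((3,3)))
c=max(cv2.findContours(m,0,2)[0],key=cv2.contourArea)
P=np.array([at_z("wrist",p,66)[:2] for p in c[:,0]+0.0]).astype(np.float32);print(cv2.minAreaRect(P))
```

```text
[ 541.6 -306.9  176.2] [-0.   0.7  0.7 -0. ]
board_grip [551.9, 204.1] 0.67 [ 716.4 -265.1   46. ]
board_grip [322.0, 230.9] 0.66 [ 543.5 -302.8   46. ]
board_grip [58.9, 157.0] 0.63 [ 343.7 -264.9   46. ]
((545.1141357421875, -302.5535888671875), (19.66377830505371, 40.42256546020508), 5.425595283508301)
```

View pics/w1.png

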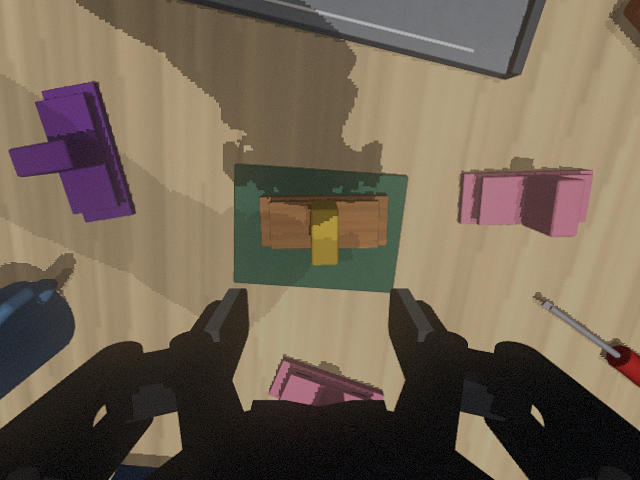

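The wrist view shows the yellow handle at (324,233) on the brown board, on the green mat. It measures 20x40 mm, which fits.

Call:
{"fn": "jog_arm", "kwargs": {
  "deltas": [
    {"tx": 3,"ty": 2,"tz": -50,"fingers": 60},
    {"tx": 3,"ty": 2,"tz": -100,"fingers": 50},
    {"tx": 3,"ty": 2,"tz": -140,"fingers": 50},
    {"tx": 3,"ty": 2,"tz": -140,"fingers": 50},
    {"tx": 3,"ty": 2,"tz": -140,"fingers": 50}
  ]
}}

```text
invalid input at $.deltas[0]: expected keys tx, ty, tz, twist, fingers
```

Call:
{"fn": "jog_arm", "kwargs": {
  "deltas": [
    {"tx": 3,"ty": 2,"tz": -50,"twist": 0,"fingers": 60},
    {"tx": 3,"ty": 2,"tz": -100,"twist": 0,"fingers": 50},
    {"tx": 3,"ty": 2,"tz": -140,"twist": 0,"fingers": 50},
    {"tx": 3,"ty": 2,"tz": -140,"twist": 0,"fingers": 50},
    {"tx": 3,"ty": 2,"tz": -140,"twist": 0,"fingers": 50}
  ]
}}

```text
time: 3.5
tcp_pos: [546.1, -301.9, 41.8]
eef_rot: [0.001, 0.672, 0.74, 0.0]
contact_force: [0.0, -0.9, 0.3]
width: 50.0
```

Call:
{"fn": "jog_arm", "kwargs": {
  "deltas": [
    {"tx": -1,"ty": 0,"tz": -2,"twist": 0,"fingers": 50},
    {"tx": -1,"ty": 0,"tz": -2,"twist": 0,"fingers": 10},
    {"tx": -1,"ty": 0,"tz": -2,"twist": 0,"fingers": 10},
    {"tx": -1,"ty": 0,"tz": -2,"twist": 0,"fingers": 10},
    {"tx": -1,"ty": 0,"tz": -2,"twist": 0,"fingers": 10},
    {"tx": -1,"ty": 0,"tz": -2,"twist": 0,"fingers": 10}
  ]
}}

```text
time: 4.25
tcp_pos: [544.5, -302.6, 38.0]
eef_rot: [0.001, 0.673, 0.74, 0.0]
contact_force: [0.1, 0.5, 5.7]
width: 19.3
```

Run:
```python
from h import *
for i in range(5):
    s=bot.observe();print(s["time"],s["tcp_pos"],s["contact_force"],s["width"]); optics.read_camera("wrist")
```

```text
4.25 [ 544.50102022 -302.55364271   37.98817642] [0.12865766 0.46636235 5.74263975] 19.295190877209034
4.3 [ 544.47202557 -302.55797906   37.98587467] [-0.48649497  0.39939774  5.89339021] 19.343562312023394
4.35 [ 544.47033937 -302.57361507   37.97933131] [0.43611938 0.78816586 5.31019469] 19.799242447073244
4.4 [ 544.48825161 -302.57680394   37.98500533] [0.64712162 0.56822811 5.24341369] 19.315128249316743
4.45 [ 544.47877208 -302.55470289   37.97645836] [0.7481627  0.06337471 5.94422927] 19.311848448101113
```

Call:
{"fn": "jog_arm", "kwargs": {
  "deltas": [
    {"tx": 0,"ty": 0,"tz": 45,"twist": 0,"fingers": 10},
    {"tx": 0,"ty": 0,"tz": 105,"twist": -3,"fingers": 10},
    {"tx": -20,"ty": 55,"tz": 105,"twist": -7,"fingers": 10},
    {"tx": -44,"ty": 112,"tz": 105,"twist": -10.7,"fingers": 10},
    {"tx": -44,"ty": 122,"tz": 105,"twist": -10.7,"fingers": 10},
    {"tx": -44,"ty": 122,"tz": 105,"twist": -10.7,"fingers": 10}
  ]
}}

```text
time: 5.25
tcp_pos: [499.6, -179.6, 141.9]
eef_rot: [-0.0, 0.738, 0.675, -0.0]
contact_force: [0.2, -0.5, -2.3]
width: 19.1
```

```bash
cat >> h.py <<'E'
def rollers(name,z=34,show=True):
    s=bot.observe();print(s["time"],s["tcp_pos"],s["contact_force"],s["width"])
    im=snap("wrist",name)
    for d in optics.silhouettes("wrist","roller_a_mid"):
        if d["conf"]<.25: continue
        m=d["region"].astype(np.uint8);c=max(cv2.findContours(m,0,2)[0],key=cv2.contourArea)
        P=np.array([at_z("wrist",p,z)[:2] for p in c[:,0]+0.0]).astype(np.float32);r=cv2.minAreaRect(P)
        print("sil",d["uv"],round(d["conf"],2),np.round(r[0],1),np.round(r[1],1),round(r[2],1))
    for d in optics.place_of("wrist","roller_a_mid"): print("pt",d["uv"],round(d["conf"],2),at_z("wrist",d["uv"],z))
E
python3 - <<'E'
from h import *
np.set_printoptions(precision=1,suppress=True)
rollers("w2")
E
```

```text
5.25 [ 499.6 -179.6  141.9] [ 0.2 -0.5 -2.3] 19.085748690384687
```

View pics/w2.png

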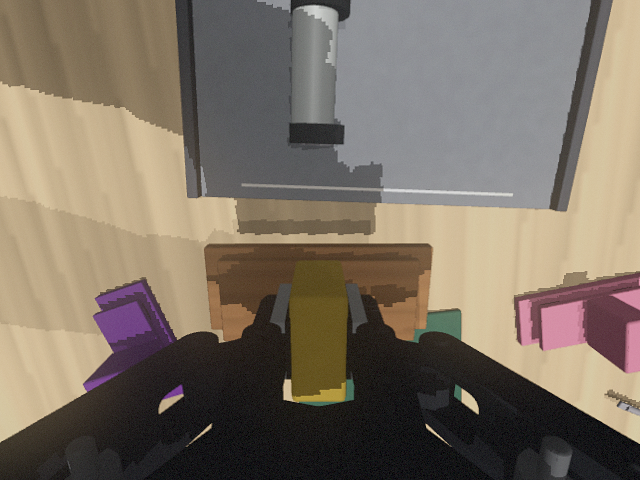

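The board is held level with its sole clear (−2.3 N of weight). The right roller's tube runs from about (320,6) to (317,130), in line with the tool. I'll move on to see the left one.

Call:
{"fn": "jog_arm", "kwargs": {
  "deltas": [
    {"tx": 0,"ty": 55,"tz": 0,"twist": 0,"fingers": 10},
    {"tx": 0,"ty": 110,"tz": 0,"twist": 0,"fingers": 10},
    {"tx": 0,"ty": 125,"tz": 0,"twist": 0,"fingers": 10},
    {"tx": 0,"ty": 125,"tz": 0,"twist": 0,"fingers": 10},
    {"tx": 0,"ty": 125,"tz": 0,"twist": 0,"fingers": 10}
  ]
}}

```text
time: 6.02
tcp_pos: [500.4, -56.6, 142.3]
eef_rot: [0.0, 0.739, 0.673, -0.0]
contact_force: [0.3, -0.6, -2.2]
width: 19.6
```

Run:
```python
from h import *
np.set_printoptions(precision=1,suppress=True)
rollers("w3")
p=optics.camera_params("wrist");R=cv2.Rodrigues(np.array(p["rvec"]))[0];print("wrist cam",-R.T@np.ravel(p["tvec"]),R[2])
```

```text
6.025 [500.4 -56.6 142.3] [ 0.3 -0.6 -2.2] 19.628544956308517
sil [331.7, 52.9] 0.76 [519.5  65.2] [55.4 36.2] 84.7
sil [558.1, 164.9] 0.31 [664.1 -15.4] [27.1 37.8] 84.8
pt [333.2, 16.8] 0.78 [521.9  83.9  34. ]
wrist cam [506.   12.2 277.3] [-0.  -0.3 -1. ]
```

View pics/w3.png

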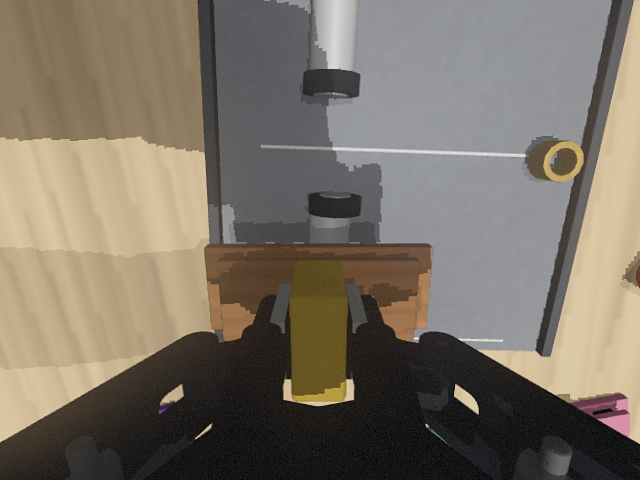

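The left roller's inboard tyre is at (331,84), and its net midpoint agrees with the top view: about (521,82.5), yaw −5.3°. The bushing at (560,160) is well clear.

Call:
{"fn": "jog_arm", "kwargs": {
  "deltas": [
    {"tx": -1,"ty": 55,"tz": 0,"twist": 0,"fingers": 10},
    {"tx": -1,"ty": 110,"tz": -10,"twist": 0,"fingers": 10},
    {"tx": -1,"ty": 141,"tz": -30,"twist": 0,"fingers": 10},
    {"tx": -1,"ty": 141,"tz": -54,"twist": 0,"fingers": 10},
    {"tx": -1,"ty": 141,"tz": -57,"twist": 0,"fingers": 10},
    {"tx": -1,"ty": 141,"tz": -57,"twist": 0,"fingers": 10}
  ]
}}

```text
time: 6.92
tcp_pos: [499.1, 85.1, 85.6]
eef_rot: [0.0, 0.739, 0.674, -0.0]
contact_force: [0.1, 0.5, -1.4]
width: 19.8
```

Run:
```python
from h import *
np.set_printoptions(precision=1,suppress=True)
snap("wrist","w4");a=cv2.imread("pics/w4.png");snap("side","s4");b=cv2.imread("pics/s4.png")[200:400,150:450]
b=cv2.resize(b,(640,427));cv2.imwrite("pics/c4.png",cv2.resize(np.vstack([a,b]),(420,595)))
```

```text
(no output)
```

View pics/c4.png

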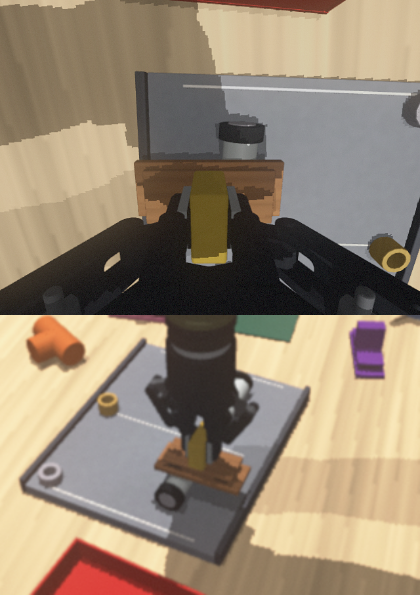

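The board sits above the left tube and short of the tyre, with even margins. Next I lower it slowly.

Call:
{"fn": "jog_arm", "kwargs": {
  "deltas": [
    {"tx": 0,"ty": 0,"tz": -1,"twist": 0,"fingers": 10},
    {"tx": 0,"ty": 0,"tz": -2.5,"twist": 0,"fingers": 10},
    {"tx": 0,"ty": 0,"tz": -3.5,"twist": 0,"fingers": 10},
    {"tx": 0,"ty": 0,"tz": -3.5,"twist": 0,"fingers": 10},
    {"tx": 0,"ty": 0,"tz": -3.5,"twist": 0,"fingers": 10}
  ]
}}

```text
time: 7.65
tcp_pos: [499.4, 85.7, 82.2]
eef_rot: [0.001, 0.739, 0.674, 0.0]
contact_force: [0.1, -1.7, 1.1]
width: 19.5
```

Call:
{"fn": "jog_arm", "kwargs": {
  "deltas": [
    {"tx": 0,"ty": 0,"tz": -0.7,"twist": 0,"fingers": 10},
    {"tx": 0,"ty": 0,"tz": -0.7,"twist": 0,"fingers": 10},
    {"tx": 0,"ty": 0,"tz": -0.7,"twist": 0,"fingers": 10}
  ]
}}

```text
time: 8.02
tcp_pos: [499.6, 85.7, 81.8]
eef_rot: [0.001, 0.739, 0.674, 0.001]
contact_force: [-0.0, -1.8, 5.2]
width: 19.3
```

Call:
{"fn": "jog_arm", "kwargs": {
  "deltas": [
    {"tx": 3,"ty": -0.3,"tz": 0,"twist": 0,"fingers": 10},
    {"tx": 6,"ty": -0.6,"tz": 0,"twist": 0,"fingers": 10},
    {"tx": 9,"ty": -0.8,"tz": 0,"twist": 0,"fingers": 10},
    {"tx": 9,"ty": -0.8,"tz": 0,"twist": 0,"fingers": 10}
  ]
}}

```text
time: 8.52
tcp_pos: [508.9, 84.5, 81.8]
eef_rot: [0.001, 0.739, 0.674, 0.0]
contact_force: [-0.1, -2.1, 5.1]
width: 19.4
```

Call:
{"fn": "jog_arm", "kwargs": {
  "deltas": [
    {"tx": 5,"ty": -0.5,"tz": 0,"twist": 0,"fingers": 10},
    {"tx": 10,"ty": -0.9,"tz": 0,"twist": 0,"fingers": 10},
    {"tx": 15,"ty": -1.4,"tz": 0,"twist": 0,"fingers": 10},
    {"tx": 15,"ty": -1.4,"tz": 0,"twist": 0,"fingers": 10}
  ]
}}

```text
time: 9.02
tcp_pos: [523.9, 82.5, 81.8]
eef_rot: [0.002, 0.739, 0.674, -0.0]
contact_force: [0.3, -4.1, 5.3]
width: 19.7
```

Call:
{"fn": "jog_arm", "kwargs": {
  "deltas": [
    {"tx": 5,"ty": -1.0,"tz": 0,"twist": 0,"fingers": 10},
    {"tx": 10,"ty": -2.0,"tz": 0,"twist": 0,"fingers": 10},
    {"tx": 15,"ty": -3,"tz": 0,"twist": 0,"fingers": 10},
    {"tx": 20,"ty": -3.7,"tz": 0,"twist": 0,"fingers": 10},
    {"tx": 20,"ty": -3.7,"tz": 0,"twist": 0,"fingers": 10}
  ]
}}

```text
time: 9.65
tcp_pos: [544.1, 79.6, 81.8]
eef_rot: [0.001, 0.739, 0.674, 0.001]
contact_force: [-0.0, -2.3, 5.4]
width: 18.9
```

Call:
{"fn": "jog_arm", "kwargs": {
  "deltas": [
    {"tx": 5,"ty": -0.7,"tz": 0,"twist": 0,"fingers": 10},
    {"tx": 10,"ty": -1.4,"tz": 0,"twist": 0,"fingers": 10},
    {"tx": 15,"ty": -2.1,"tz": 0,"twist": 0,"fingers": 10},
    {"tx": 20,"ty": -2.8,"tz": 0,"twist": 0,"fingers": 10},
    {"tx": 25,"ty": -3.5,"tz": 0,"twist": 0,"fingers": 10},
    {"tx": 28,"ty": -3.9,"tz": 0,"twist": 0,"fingers": 10},
    {"tx": 28,"ty": -3.9,"tz": 0,"twist": 0,"fingers": 10}
  ]
}}

```text
time: 10.52
tcp_pos: [571.9, 75.7, 81.8]
eef_rot: [0.001, 0.739, 0.674, 0.0]
contact_force: [-0.0, -1.4, 5.0]
width: 19.3
```

Call:
{"fn": "jog_arm", "kwargs": {
  "deltas": [
    {"tx": 5,"ty": -0.7,"tz": 0,"twist": 0,"fingers": 10},
    {"tx": 10,"ty": -1.4,"tz": 0,"twist": 0,"fingers": 10},
    {"tx": 15,"ty": -2.1,"tz": 0,"twist": 0,"fingers": 10},
    {"tx": 20,"ty": -2.8,"tz": 0,"twist": 0,"fingers": 10},
    {"tx": 25,"ty": -3.5,"tz": 0,"twist": 0,"fingers": 10},
    {"tx": 29,"ty": -4,"tz": 0,"twist": 0,"fingers": 10},
    {"tx": 29,"ty": -4,"tz": 0,"twist": 0,"fingers": 10}
  ]
}}

```text
time: 11.4
tcp_pos: [600.8, 71.7, 81.8]
eef_rot: [0.001, 0.739, 0.674, 0.0]
contact_force: [-0.3, -1.5, 4.9]
width: 19.3
```

Left roller: Fz stayed between 4.9 and 5.4 N over 101 mm of travel, so it is sound. Next, the right roller's position from the earlier pictures.

Run:
```python
from h import *
np.set_printoptions(precision=1,suppress=True)
import scipy.spatial.transform as T
s=bot.observe();p=optics.camera_params("wrist");R=cv2.Rodrigues(np.array(p["rvec"]))[0];cp=-R.T@np.ravel(p["tvec"])
q=s["eef_rot"];Rt=T.Rotation.from_quat([q[1],q[2],q[3],q[0]]).as_matrix()
oc=Rt.T@(cp-s["tcp_pos"]);Rc=R@Rt
def look(tcp,q,uv,z):
    Rt=T.Rotation.from_quat([q[1],q[2],q[3],q[0]]).as_matrix();c=np.array(tcp)+Rt@oc
    K=np.array(p["camera_matrix"],float);d=cv2.undistortPoints(np.array([[uv]],float),K,np.array([p["k1"],0,0,0,0.]))[0,0]
    v=(Rc@Rt.T).T@np.array([d[0],d[1],1.]) if 0 else Rt@Rc.T@np.array([d[0],d[1],1.]);return c+v*(z-c[2])/v[2]
A=([499.6,-179.6,141.9],[0,.738,.675,0]);B=([500.4,-56.6,142.3],[0,.739,.6735,0])
print("outer right edge top",look(*A,(317,125),52),"left tyre top edges",look(*B,(335,192),52),look(*B,(335,203),52))
print("tube axis A",look(*A,(313,110),48),look(*A,(315,20),48))
```

```text
outer right edge top [ 505.3 -101.6   52. ] left tyre top edges [514.  -20.2  52. ] [513.5 -27.2  52. ]
tube axis A [503.7 -92.5  48. ] [509.3 -44.   48. ]
```

Call:
{"fn": "jog_arm", "kwargs": {
  "deltas": [
    {"tx": 0,"ty": 0,"tz": 15,"twist": 0,"fingers": 10},
    {"tx": 0,"ty": 0,"tz": 35,"twist": 0,"fingers": 10},
    {"tx": -38,"ty": -45,"tz": 35,"twist": 0,"fingers": 10},
    {"tx": -76,"ty": -90,"tz": 35,"twist": -0.8,"fingers": 10},
    {"tx": -116,"ty": -134.5,"tz": 35,"twist": -0.8,"fingers": 10},
    {"tx": -116,"ty": -134.5,"tz": 20,"twist": -0.8,"fingers": 10},
    {"tx": -116,"ty": -134.5,"tz": 4.5,"twist": -0.8,"fingers": 10},
    {"tx": -116,"ty": -134.5,"tz": 4.5,"twist": -0.8,"fingers": 10}
  ]
}}

```text
time: 12.4
tcp_pos: [482.3, -62.3, 84.9]
eef_rot: [-0.001, 0.744, 0.669, -0.001]
contact_force: [-0.4, -0.2, -2.2]
width: 19.4
```

Run:
```python
from h import *
snap("wrist","w5");a=cv2.imread("pics/w5.png");snap("side","s5");b=cv2.imread("pics/s5.png")[180:380,180:480]
b=cv2.resize(b,(640,427));cv2.imwrite("pics/c5.png",cv2.resize(np.vstack([a,b]),(420,595)))
```

```text
(no output)
```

View pics/c5.png

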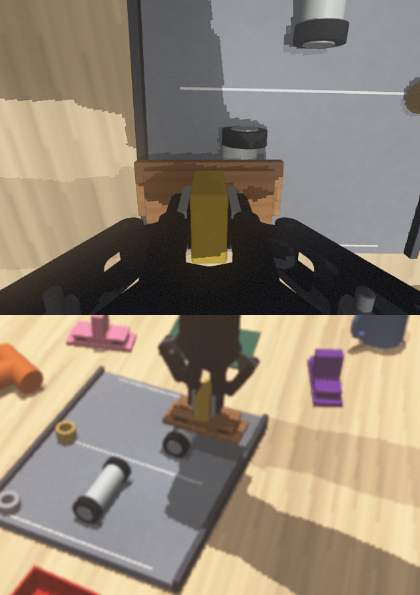

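The board is over the right tube but about 3 mm too near its left tyre (gap rows 152–160). I'll shift −3 in y and lower it.

Call:
{"fn": "jog_arm", "kwargs": {
  "deltas": [
    {"tx": 0,"ty": -3,"tz": -1,"twist": 0,"fingers": 10},
    {"tx": 0,"ty": -3,"tz": -2.5,"twist": 0,"fingers": 10},
    {"tx": 0,"ty": -3,"tz": -4,"twist": 0,"fingers": 10},
    {"tx": 0,"ty": -3,"tz": -4,"twist": 0,"fingers": 10},
    {"tx": 0,"ty": -3,"tz": -4,"twist": 0,"fingers": 10}
  ]
}}

```text
time: 13.12
tcp_pos: [484.4, -65.5, 82.1]
eef_rot: [0.0, 0.743, 0.669, 0.0]
contact_force: [-0.5, -0.1, 2.5]
width: 19.3
```

Call:
{"fn": "jog_arm", "kwargs": {
  "deltas": [
    {"tx": 0,"ty": 0,"tz": -0.5,"twist": 0,"fingers": 10},
    {"tx": 0,"ty": 0,"tz": -0.5,"twist": 0,"fingers": 10},
    {"tx": 3,"ty": -0.3,"tz": -0.5,"twist": 0,"fingers": 10},
    {"tx": 6,"ty": -0.6,"tz": -0.5,"twist": 0,"fingers": 10},
    {"tx": 8,"ty": -0.8,"tz": -0.5,"twist": 0,"fingers": 10},
    {"tx": 8,"ty": -0.8,"tz": -0.5,"twist": 0,"fingers": 10}
  ]
}}

```text
time: 13.88
tcp_pos: [493.3, -66.6, 82.2]
eef_rot: [0.001, 0.743, 0.669, 0.001]
contact_force: [-0.0, 0.2, 7.5]
width: 19.3
```

Call:
{"fn": "jog_arm", "kwargs": {
  "deltas": [
    {"tx": 4,"ty": -0.4,"tz": 0.3,"twist": 0,"fingers": 10},
    {"tx": 8,"ty": -0.8,"tz": 0.7,"twist": 0,"fingers": 10},
    {"tx": 12,"ty": -1.2,"tz": 1,"twist": 0,"fingers": 10},
    {"tx": 12,"ty": -1.2,"tz": 1,"twist": 0,"fingers": 10}
  ]
}}

```text
time: 14.38
tcp_pos: [505.5, -68.0, 83.3]
eef_rot: [0.001, 0.743, 0.669, 0.001]
contact_force: [0.0, -1.6, 7.9]
width: 18.9
```

The right roller rises, so it is the faulty one. I'll finish its half turn along the sine profile.

Call:
{"fn": "jog_arm", "kwargs": {
  "deltas": [
    {"tx": 5,"ty": -0.5,"tz": 0.35,"twist": 0,"fingers": 10},
    {"tx": 10,"ty": -1.1,"tz": 0.7,"twist": 0,"fingers": 10},
    {"tx": 15,"ty": -1.6,"tz": 0.95,"twist": 0,"fingers": 10},
    {"tx": 15,"ty": -1.6,"tz": 0.95,"twist": 0,"fingers": 10}
  ]
}}

```text
time: 14.88
tcp_pos: [520.7, -69.8, 84.2]
eef_rot: [0.002, 0.744, 0.669, 0.001]
contact_force: [-0.2, -0.9, 7.2]
width: 19.2
```

Call:
{"fn": "jog_arm", "kwargs": {
  "deltas": [
    {"tx": 5,"ty": -0.5,"tz": 0.2,"twist": 0,"fingers": 10},
    {"tx": 10,"ty": -1.1,"tz": 0.3,"twist": 0,"fingers": 10},
    {"tx": 15,"ty": -1.6,"tz": 0.3,"twist": 0,"fingers": 10},
    {"tx": 20,"ty": -2.2,"tz": 0.2,"twist": 0,"fingers": 10},
    {"tx": 20,"ty": -2.2,"tz": 0.2,"twist": 0,"fingers": 10}
  ]
}}

```text
time: 15.5
tcp_pos: [540.9, -72.3, 84.5]
eef_rot: [0.002, 0.744, 0.669, 0.001]
contact_force: [-0.8, -1.3, 8.1]
width: 19.4
```

Call:
{"fn": "jog_arm", "kwargs": {
  "deltas": [
    {"tx": 5,"ty": -0.5,"tz": -0.15,"twist": 0,"fingers": 10},
    {"tx": 10,"ty": -1.1,"tz": -0.35,"twist": 0,"fingers": 10},
    {"tx": 15,"ty": -1.6,"tz": -0.6,"twist": 0,"fingers": 10},
    {"tx": 15,"ty": -1.6,"tz": -0.6,"twist": 0,"fingers": 10}
  ]
}}

```text
time: 16.0
tcp_pos: [556.1, -74.1, 84.1]
eef_rot: [0.002, 0.744, 0.669, 0.001]
contact_force: [0.1, -2.6, 7.8]
width: 19.2
```

Call:
{"fn": "jog_arm", "kwargs": {
  "deltas": [
    {"tx": 5,"ty": -0.5,"tz": -0.3,"twist": 0,"fingers": 10},
    {"tx": 10,"ty": -1.1,"tz": -0.7,"twist": 0,"fingers": 10},
    {"tx": 15,"ty": -1.6,"tz": -1.1,"twist": 0,"fingers": 10},
    {"tx": 15,"ty": -1.6,"tz": -1.1,"twist": 0,"fingers": 10}
  ]
}}

```text
time: 16.5
tcp_pos: [571.3, -75.9, 83.1]
eef_rot: [0.003, 0.744, 0.669, 0.001]
contact_force: [0.2, -3.3, 7.1]
width: 19.3
```

Call:
{"fn": "jog_arm", "kwargs": {
  "deltas": [
    {"tx": 5,"ty": -0.5,"tz": -0.4,"twist": 0,"fingers": 10},
    {"tx": 10,"ty": -1.1,"tz": -0.8,"twist": 0,"fingers": 10},
    {"tx": 15,"ty": -1.6,"tz": -1.2,"twist": 0,"fingers": 10},
    {"tx": 15,"ty": -1.6,"tz": -1.2,"twist": 0,"fingers": 10}
  ]
}}

```text
time: 17.0
tcp_pos: [586.2, -77.7, 81.9]
eef_rot: [0.003, 0.744, 0.669, 0.001]
contact_force: [0.9, -3.1, 7.3]
width: 19.0
```

The rise was 3 mm at mid-turn and back to the start height at the end, with Fz 7–8 N throughout. Now the board goes back to the mat.

Call:
{"fn": "jog_arm", "kwargs": {
  "deltas": [
    {"tx": 0,"ty": 0,"tz": 25,"twist": 0,"fingers": 10},
    {"tx": -5,"ty": -40,"tz": 40,"twist": 3,"fingers": 10},
    {"tx": -16,"ty": -95,"tz": 40,"twist": 8,"fingers": 10},
    {"tx": -30,"ty": -150,"tz": 40,"twist": 11.5,"fingers": 10},
    {"tx": -44,"ty": -205,"tz": 30,"twist": 11.5,"fingers": 10},
    {"tx": -44,"ty": -230,"tz": 0,"twist": 11.5,"fingers": 10},
    {"tx": -44,"ty": -230,"tz": -30,"twist": 11.5,"fingers": 10},
    {"tx": -44,"ty": -230,"tz": -38,"twist": 11.5,"fingers": 10},
    {"tx": -44,"ty": -230,"tz": -41,"twist": 11.5,"fingers": 10},
    {"tx": -44,"ty": -230,"tz": -42,"twist": 11.5,"fingers": 10},
    {"tx": -44,"ty": -230,"tz": -42,"twist": 11.5,"fingers": 10}
  ]
}}

```text
time: 18.38
tcp_pos: [540.8, -306.1, 39.4]
eef_rot: [0.001, 0.672, 0.74, 0.0]
contact_force: [0.4, 0.8, -1.7]
width: 19.3
```

Call:
{"fn": "jog_arm", "kwargs": {
  "deltas": [
    {"tx": 0,"ty": 0,"tz": -1,"twist": 0,"fingers": 10},
    {"tx": 0,"ty": 0,"tz": -1,"twist": 0,"fingers": 10},
    {"tx": 0,"ty": 0,"tz": -1,"twist": 0,"fingers": 10}
  ]
}}

```text
time: 18.75
tcp_pos: [540.7, -306.3, 38.3]
eef_rot: [0.001, 0.673, 0.74, 0.0]
contact_force: [0.2, 1.0, 3.5]
width: 19.2
```

Call:
{"fn": "jog_arm", "kwargs": {
  "deltas": [
    {"tx": 0,"ty": 0,"tz": 0,"twist": 0,"fingers": 50},
    {"tx": 0,"ty": 0,"tz": 0,"twist": 0,"fingers": 50},
    {"tx": 0,"ty": 0,"tz": 0,"twist": 0,"fingers": 50},
    {"tx": 0,"ty": 0,"tz": 50,"twist": 0,"fingers": 50},
    {"tx": 0,"ty": 0,"tz": 100,"twist": 0,"fingers": 50},
    {"tx": 4,"ty": 50,"tz": 130,"twist": -3,"fingers": 55},
    {"tx": 8,"ty": 105,"tz": 140,"twist": -6,"fingers": 55},
    {"tx": 12,"ty": 160,"tz": 140,"twist": -9,"fingers": 55},
    {"tx": 16,"ty": 215,"tz": 140,"twist": -11.5,"fingers": 55},
    {"tx": 21,"ty": 237,"tz": 140,"twist": -11.5,"fingers": 55},
    {"tx": 21,"ty": 237,"tz": 140,"twist": -11.5,"fingers": 55},
    {"tx": 21,"ty": 237,"tz": 140,"twist": -11.5,"fingers": 55}
  ]
}}

```text
time: 20.25
tcp_pos: [560.7, -69.7, 177.2]
eef_rot: [0.0, 0.744, 0.669, -0.0]
contact_force: [1.1, -0.5, -0.1]
width: 54.7
```

Run:
```python
from h import *
np.set_printoptions(precision=1,suppress=True)
rollers("w6")
snap("top","t6");a=cv2.imread("pics/w6.png");b=cv2.imread("pics/t6.png");b=b[130:330,170:490]
cv2.imwrite("pics/c6.png",cv2.resize(np.vstack([a,cv2.resize(b,(640,400))]),(436,600)))
```

```text
20.25 [560.7 -69.7 177.2] [ 1.1 -0.5 -0.1] 54.73771061962254
sil [321.4, 49.1] 0.94 [575.8  60.5] [62.  35.8] 83.9
pt [321.4, 25.6] 0.93 [578.1  75.5  34. ]
```

View pics/c6.png

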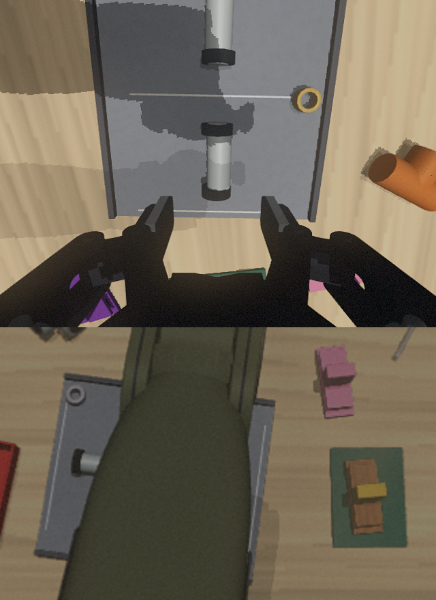

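The board is flat on the mat. The right roller shows between (318,188) and (317,281) in the wrist picture, and the sound one is on the plate at about (578,75).

Run:
```python
from h import *
np.set_printoptions(precision=1,suppress=True)
print(bot.observe()["tcp_pos"])
im=cv2.imread("pics/w6.png");hsv=cv2.cvtColor(im,cv2.COLOR_BGR2HSV);x0,y0,x1,y1=285,170,350,300
m=cv2.inRange(hsv[y0:y1,x0:x1],(0,0,0),(179,255,48));cs=[c for c in cv2.findContours(m,0,2)[0] if cv2.contourArea(c)>60]
for c in cs:
    P=np.array([at_z("wrist",p,44)[:2] for p in c[:,0]+np.array([x0,y0])+0.0]).astype(np.float32);print(cv2.boundingRect(c),cv2.minAreaRect(P))
for uv in [(318.5,188),(317,277)]: print(at_z("wrist",uv,48))
```

```text
[560.7 -70.2 177.3]
(11, 10, 46, 20) ((563.8819580078125, -36.974735260009766), (14.360798835754395, 34.032100677490234), 83.86908721923828)
[564.2 -35.3  48. ]
[ 555.4 -105.7   48. ]
```

Call:
{"fn": "jog_arm", "kwargs": {
  "deltas": [
    {"tx": -2,"ty": 0,"tz": -50,"twist": -0.5,"fingers": 55},
    {"tx": -2,"ty": 0,"tz": -100,"twist": -0.5,"fingers": 55},
    {"tx": -2,"ty": 0,"tz": -140,"twist": -0.5,"fingers": 55},
    {"tx": -2,"ty": 0,"tz": -150,"twist": -0.5,"fingers": 55},
    {"tx": -2,"ty": 0,"tz": -150,"twist": -0.5,"fingers": 55},
    {"tx": -2,"ty": 0,"tz": -150,"twist": -0.5,"fingers": 55}
  ]
}}

```text
time: 21.2
tcp_pos: [560.6, -69.5, 29.2]
eef_rot: [0.001, 0.746, 0.665, 0.001]
contact_force: [0.2, -0.8, 0.4]
width: 55.2
```

Call:
{"fn": "jog_arm", "kwargs": {
  "deltas": [
    {"tx": 0,"ty": 0,"tz": 0,"twist": 0,"fingers": 15},
    {"tx": 0,"ty": 0,"tz": 0,"twist": 0,"fingers": 15},
    {"tx": 0,"ty": 0,"tz": 0,"twist": 0,"fingers": 15},
    {"tx": 0,"ty": 0,"tz": 0,"twist": 0,"fingers": 15},
    {"tx": 0,"ty": 0,"tz": 0,"twist": 0,"fingers": 15},
    {"tx": 0,"ty": 0,"tz": 0,"twist": 0,"fingers": 15}
  ]
}}

```text
time: 21.95
tcp_pos: [560.4, -69.3, 29.0]
eef_rot: [0.001, 0.746, 0.666, 0.001]
contact_force: [-0.1, 1.0, 6.4]
width: 26.1
```

Call:
{"fn": "jog_arm", "kwargs": {
  "deltas": [
    {"tx": 0,"ty": 0,"tz": 15,"twist": 0,"fingers": 15},
    {"tx": 0,"ty": 0,"tz": 60,"twist": 0,"fingers": 15},
    {"tx": 0,"ty": 0,"tz": 110,"twist": 0,"fingers": 15},
    {"tx": 0,"ty": 0,"tz": 110,"twist": 0,"fingers": 15},
    {"tx": 0,"ty": 0,"tz": 110,"twist": 0,"fingers": 15}
  ]
}}

```text
time: 22.58
tcp_pos: [558.3, -69.0, 137.4]
eef_rot: [-0.0, 0.746, 0.666, -0.0]
contact_force: [-0.2, 0.3, -1.6]
width: 26.2
```

Call:
{"fn": "jog_arm", "kwargs": {
  "deltas": [
    {"tx": -4,"ty": 50,"tz": 0,"twist": 0,"fingers": 15},
    {"tx": -8,"ty": 105,"tz": 0,"twist": 0,"fingers": 15},
    {"tx": -12,"ty": 160,"tz": 0,"twist": 0,"fingers": 15},
    {"tx": -16,"ty": 215,"tz": 0,"twist": 0,"fingers": 15},
    {"tx": -20,"ty": 270,"tz": 0,"twist": 0,"fingers": 15},
    {"tx": -24,"ty": 325,"tz": 0,"twist": 0,"fingers": 15},
    {"tx": -25,"ty": 371,"tz": 0,"twist": 0,"fingers": 15},
    {"tx": -25,"ty": 371,"tz": 0,"twist": 0,"fingers": 15},
    {"tx": -25,"ty": 371,"tz": 0,"twist": 0,"fingers": 15}
  ]
}}

```text
time: 23.7
tcp_pos: [532.4, 300.9, 135.5]
eef_rot: [-0.0, 0.746, 0.666, -0.002]
contact_force: [0.4, -0.7, -2.3]
width: 26.4
```

Run:
```python
from h import *
print(bot.observe()["tcp_pos"]);snap("wrist","w7");a=cv2.imread("pics/w7.png");b=snap("side","s7")
cv2.imwrite("pics/c7.png",cv2.resize(np.vstack([a,cv2.imread("pics/s7.png")]),(400,600)))
```

```text
[532.42274609 300.92461294 135.52058289]
```

View pics/c7.png

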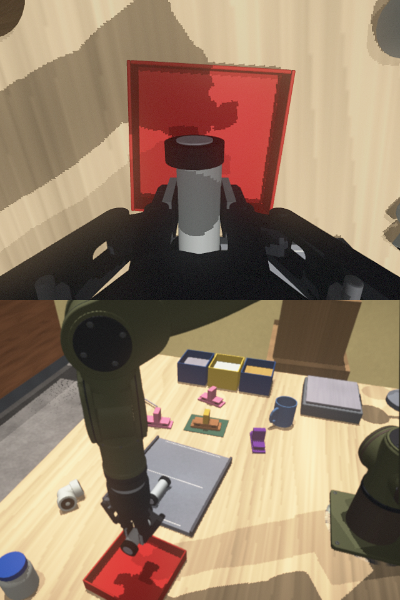

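The roller is held over the tray's centre. Next I lower it.

Call:
{"fn": "jog_arm", "kwargs": {
  "deltas": [
    {"tx": 0,"ty": 0,"tz": -45,"twist": 0,"fingers": 15},
    {"tx": 0,"ty": 0,"tz": -90,"twist": 0,"fingers": 15},
    {"tx": 0,"ty": 0,"tz": -108,"twist": 0,"fingers": 15},
    {"tx": 0,"ty": 0,"tz": -115,"twist": 0,"fingers": 15},
    {"tx": 0,"ty": 0,"tz": -119,"twist": 0,"fingers": 15},
    {"tx": 0,"ty": 0,"tz": -119,"twist": 0,"fingers": 15},
    {"tx": 0,"ty": 0,"tz": -119,"twist": 0,"fingers": 15}
  ]
}}

```text
time: 24.68
tcp_pos: [534.6, 302.2, 19.4]
eef_rot: [0.0, 0.746, 0.666, 0.001]
contact_force: [-0.0, 0.0, -1.0]
width: 26.0
```

Call:
{"fn": "jog_arm", "kwargs": {
  "deltas": [
    {"tx": 0,"ty": 0,"tz": -1.2,"twist": 0,"fingers": 15},
    {"tx": 0,"ty": 0,"tz": -2.4,"twist": 0,"fingers": 15},
    {"tx": 0,"ty": 0,"tz": -2.4,"twist": 0,"fingers": 15}
  ]
}}

```text
time: 25.05
tcp_pos: [534.2, 302.2, 17.0]
eef_rot: [0.0, 0.746, 0.666, 0.001]
contact_force: [-2.1, -0.5, 5.4]
width: 26.1
```

Touching the floor. Now I release the roller and lift away.

Call:
{"fn": "jog_arm", "kwargs": {
  "deltas": [
    {"tx": 0,"ty": 0,"tz": 0,"twist": 0,"fingers": 50},
    {"tx": 0,"ty": 0,"tz": 0,"twist": 0,"fingers": 50},
    {"tx": 0,"ty": 0,"tz": 0,"twist": 0,"fingers": 50},
    {"tx": 0,"ty": 0,"tz": 0,"twist": 0,"fingers": 50},
    {"tx": 0,"ty": 0,"tz": 30,"twist": 0,"fingers": 50},
    {"tx": 0,"ty": 0,"tz": 80,"twist": 0,"fingers": 50},
    {"tx": 0,"ty": 0,"tz": 130,"twist": 0,"fingers": 50},
    {"tx": -40,"ty": 40,"tz": 170,"twist": 0,"fingers": 50},
    {"tx": -90,"ty": 80,"tz": 200,"twist": 0,"fingers": 50},
    {"tx": -140,"ty": 110,"tz": 220,"twist": 0,"fingers": 50},
    {"tx": -180,"ty": 130,"tz": 220,"twist": 0,"fingers": 50},
    {"tx": -180,"ty": 130,"tz": 220,"twist": 0,"fingers": 50}
  ]
}}

```text
time: 26.55
tcp_pos: [350.8, 433.7, 236.8]
eef_rot: [-0.0, 0.744, 0.668, 0.0]
contact_force: [0.0, 0.3, 0.4]
width: 50.2
```

Run:
```python
from h import *
np.set_printoptions(precision=1,suppress=True)
print(bot.observe()["tcp_pos"])
snap("top","t8");a=cv2.imread("pics/t8.png");snap("side","s8")
cv2.imwrite("pics/c8.png",cv2.resize(np.vstack([a,cv2.imread("pics/s8.png")]),(400,600)))
for q,z in (("roller_a_mid",34),("bushing",16),("collar",16)):
    for d in optics.place_of("top",q): print(q,d["uv"],round(d["conf"],2),at_z("top",d["uv"],z))
```

```text
[350.8 433.7 236.8]
roller_a_mid [245.1, 233.1] 0.97 [572.7  78.3  34. ]
collar [225.7, 181.7] 0.58 [682.9 124.3  16. ]
```

View pics/c8.png

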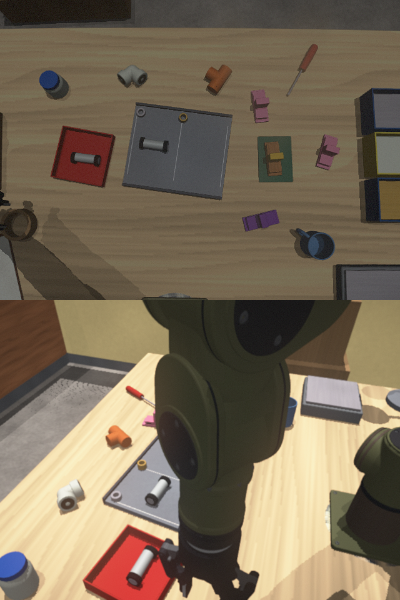

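Everything is where it should be: the faulty roller lies in the tray, the sound one on the plate and the board on the mat. The bushing (top view 183,117) and collar (141,112) are where they were at the start.

```bash
python3 -c "
from cell import workorder;print(workorder.job_done())"
```

```text
the job is handed in; nothing more can be done
None
```

The job is done and handed in after about 27 s of robot time. The right-hand roller was the faulty one; it now lies in the red tray.

- **Left roller (sound):** I rolled it about 101 mm of board travel, roughly half a turn. The wrist reading stayed at 4.9–5.4 N, about 7.5 N on the roller with the board's weight. It was left lying on the plate.
- **Right roller (faulty):** It lifted the board by about 3 mm at mid-turn and came back to its starting height. I followed that by hand, so the wrist reading stayed at 7–8 N, about 10 N on the roller.
- **Board:** It went back flat on the green mat before I moved the faulty roller.
- **Last checks:** The final pictures show everything in place and the arm clear. The detector found the sound roller at about (573, 78) mm and the collar within 1 mm of its first reading.
- **Where checks fell short or disagreed:**
  - The detector missed the bushing in the last picture; by eye it stands where it did at the start.
  - The left roller pulled sideways by up to 4 N, because my first rolling direction was slightly off its true line; I corrected it on the way.
  - The gripper read 26 mm on the 28 mm tube, but the hold was firm.

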